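# Slide two panel blanks out over the end of the feed ledge

## Task

Set the two metal panel blanks out for pick-up: with the fingertips, push each one along its own lane of the raised ledge, toward the open end on the robot's right, until about a third of that plate's length sticks out past the end, and leave it lying flat there. Only slide the plates, never pick them up or let them tip off, and leave the small parts on the strip between the lanes where they stand.

Things in the scene. Friction and masses are not known exactly. Their poses are not given: they have to be found in the camera images.
- ledge: Fixed raised dark metal ledge, 194 (x) x 300 (y) mm, turned by up to 0.25 rad. Origin: centre of its underside, at bench height; y runs along the two lanes, away from the open end; z up. Lane floors are 40 mm above the bench. The open end is at y = -150 mm (robot's right); the other end has a stop bar 8 mm high from y = 142 to 150 mm, across both lanes.
- lane_near (a point): Point on the lane nearer the robot: middle of its width (ledge x = -54 mm), half-way along (ledge y = 0), on its floor. Axes as the ledge's. The lane is flat, 76 mm wide, bounded by an outer guide 5 mm wide and the middle strip 32 mm wide, both with tops 8 mm above the lane floor.
- lane_far (a point): The same point of the lane farther from the robot (ledge x = +54 mm), same sizes.
- ledge_end (a point): Point on the ledge's open end: middle of its width (x = 0), at the height of the lane floors (40 mm above the bench), exactly on the end edge. Axes as the ledge's; a plate's y in this frame is positive on the ledge and negative past the end.
- long_plate: The longer loose steel plate, 130 long (y) x 70 wide (x) x 5 mm thick, a small dark dot (hole) at each corner. It lies flat in either lane, lengthwise, about 3 mm free on each side, its leading edge 30 to 90 mm inside the open end. Origin: centre of its underside. 0.15 to 0.31 kg; slides with some 0.5 to 4 N.
- short_plate: The shorter loose steel plate, 95 long (y) x 70 wide (x) x 5 mm thick, otherwise like the long one; it lies in the other lane, its leading edge 47 to 108 mm inside the open end. Origin: centre of its underside. 0.11 to 0.22 kg; slides with some 0.4 to 3 N.
- capacitor: Bystander: loose black upright capacitor, 24 mm across and 36 mm high, standing on the middle strip near the open end. Origin: centre of its underside.
- transformer: Bystander: loose small black and yellow transformer, 26 x 34 x 28 mm high, standing on the middle strip near its middle. Origin: centre of its underside.
- heat_sink: Bystander: loose grey finned heat sink, 34 mm (along the strip) x 25 mm, 15 mm high, on the middle strip near the stop bar. Origin: centre of its underside.
Not all that is in view belongs to the job. What is shaped like the short_plate but brown is not meant.

How it is judged:
At the end, for the whole second after the job is handed in: Each plate lies flat and still in its lane with 22 to 45 percent of its length past the open end of the ledge (long plate 29 to 58 mm, short plate 21 to 43 mm), tilted less than 0.06 rad; the capacitor, transformer and heat sink are within 20 mm of where they stood (y of long_plate in the frame of ledge_end between 0.0065 and 0.0364 m and z of long_plate in the frame of ledge_end between -0.004 and 0.004 m and angle between each of long_plate, short_plate's own z axis and vertical below 0.06 rad and linear speed of each of long_plate, short_plate below 0.01 m/s and y of short_plate in the frame of ledge_end between 0.0047 and 0.0266 m and z of short_plate in the frame of ledge_end between -0.004 and 0.004 m and distance of each of capacitor, transformer, heat_sink from where it was at the start of the episode below 0.02 m); the robot touches nothing.
It fails at once if the long plate is lifted off its lane, tipped, or falls off the ledge (z of long_plate in the frame of ledge_end above 0.008 m or z of long_plate in the frame of ledge_end below -0.01 m or angle between long_plate's own z axis and vertical above 0.15 rad).
It fails at once if the short plate is lifted off its lane, tipped, or falls off the ledge (z of short_plate in the frame of ledge_end above 0.008 m or z of short_plate in the frame of ledge_end below -0.01 m or angle between short_plate's own z axis and vertical above 0.15 rad).
It fails at once if a part on the middle strip is moved by more than 20 mm or tipped over (distance of any of capacitor, transformer, heat_sink from where it was at the start of the episode above 0.02 m or angle between any of capacitor, transformer, heat_sink's own z axis and vertical above 0.5 rad).
It also fails if it takes over 56 s, if anything falls off the work surface, if the arm or the gripper's body presses on something with over 40 N, if the wrist force passes 120 N, or if a joint passes its speed limit or range.

## Robot

A 6-joint arm with a two-finger parallel gripper is mounted at the origin on a cart in front of the work surface, level with it; the furniture and walls round the work are solid. World frame = base frame: x ahead of the robot, y to its left, z up, the work surface at z = 0. Lengths are in m, angles in rad, forces in N, time in s.
With the tool pointing down it reaches from about 0.425 to 1.125 m from the base axis. Payload 14.9 kg.
Tool frame: the origin (TCP) lies midway between the tips of the shut fingers; the grasp point (between the pads) lies 19 mm behind it; z points along the fingers, y is the line along which they close (so a half turn about z gives the same grasp; the last joint's range is limited). The gripper opens to 91 mm and grips with 3 to 60 N. Pads are 32 mm wide; open, the fingers measure 118 mm over their backs; the gripper's body (76 mm by 178 mm) begins 60 mm behind the grasp point.
Start: joints at [1.29, 0.379, 1.734, -0, 1.028, -0.033], TCP at [0.172, 0.679, 0.214] pointing down, gripper open.
Joint ranges: [-2.77, 2.77], [-0.74, 2.19], [0, 2.66], [-1.06, 4.2], [0.31, 2.87], [-3.08, 3.08]. Speed limits (rad/s): [1.89, 1.89, 2.39, 3.14, 3.14, 3.14].

## Interface

Orientations are given as a unit quaternion [w, x, y, z].
In Python, from cell import env, snapshot, camera_info, recognise gives the robot as it stands.
- The arm moves only by the tool step_arm, never from a script. Its argument "rows" is a list of rows, each a list of 3 entries, a list of its own where there are three numbers: the shift along the tool's x, y, z in cm, then the turn about the tool's z in rad, then the opening, from 0 (shut) to 1 (fully open). In form: [[[dx, dy, dz], roll, grip], ...]. A call has 1 to 12 rows; each row shifts and turns the commanded pose from where the row before left it, along the tool's axes as they then stand; what a row does not reach is not made up. A row lasts 1/10 s, in which the tool goes at most 50 mm and 8.59 degrees, less where a joint would pass 70% of its speed; a pose out of reach is approached as far as the arm can. A call is refused whole if a number of a shift passes 5 or a number of a turn 0.15, either way. A call with a gripper value outside its range is refused whole. The fingers move at their own pace and stop on an object; the grip force is fixed at half the most. Time passes only in rows, so rows that do not move let the fingers close. It gives the time, the measured TCP pose, the force, the opening and the grip force at its end, in the units of the state.
- env.get_obs(): the state, without advancing time (a new reading comes with each control period).
- snapshot(name): name is "scene" or "top" or "wrist"; returns (picture, depth): 420x560x3 uint8, red, green, blue; 420x560 float32, m along the optical axis (not along the pixel's ray), 0 where there is no reading.
- camera_info(name): a dict with "fov_y" (degrees; the focal length in pixels is half the picture's height over the tangent of half this angle, whatever the lens; pixels are square), "cx", "cy" (the principal point, pixels), "R" (3x3) and "t" (3): a world point X has camera coordinates R X + t. Camera axes: x right, y down, z forward; pixel columns grow to the right and rows downward; lengths in m; the calibration is good to about 2 mm. A picture is of the moment at which its call begins: read the wrist's pose just before it. camera_info takes no time and is no camera call; for the wrist camera it gives the pose at the moment of the call.
- env.close_job(): hands the job in; it is judged then, once.
Trained networks look in the newest picture that a camera, given by its name, has taken for a name from the list of things; names that differ only in an ending like _2 or _b are one class to them, and where a whole thing is asked for, a point or a joint stands for the part that bears it (a point fixed in the world has none). Each returns a list of dicts, best first, with "confidence" (0 to 1); they miss things now and then, are a little off and sometimes report something else, mostly with a low value. They report only what shows in the picture. A call takes as long as a camera call. They do not tell look-alikes from the thing itself.
- recognise(camera, thing): "point" ([x, y, z] in m, in world coordinates, good to about 4 mm: the middle of the surface that is visible of it).
The state is a dict: "time_s": time; "q": joint angles; "qvel": joint speeds; "effort": joint torques, N m; "ee_pos": TCP position; "orientation": TCP orientation; "wrist_force": force on the tool from outside, world axes, zero at the start; "moment": the same for the moment, N m; "opening": finger opening in m; "gripper_force": force on a finger pad.
Only numpy, scipy, OpenCV 4.12 (cv2) and the standard library are available. Lean on these libraries where they do the work, as an engineer would, in place of code of your own. Each camera call takes 0.05 s, during which the arm holds its last target. There are 200 camera calls.

## Working session

There is one attempt and no reset: what is moved stays moved. The work goes in short steps, Python scripts to look and compute and a tool call to move; the robot and the scene stay as the last step left them, time stands still between calls to the robot, and variables do not carry over. Pictures are saved under pics/ and viewed, at most 10 in all, crops included, and the job is handed in when it is done.

Besides the shell and the picture viewer there is one more tool, called after "Call:" as name([rows], argument=value, ...), one row to a line, values as JSON. step_arm: Moves the arm, as the interface text tells. Its arguments: {"type":"object","properties":{"rows":{"type":"array","items":{"type":"array"}}},"required":["rows"]}

```bash
mkdir -p pics; ls
cat > h.py <<'E'
import numpy as np, cv2
from cell import env, snapshot, camera_info, recognise
def K(c):
    f=210/np.tan(np.radians(c['fov_y'])/2); return f,c['cx'],c['cy'],np.array(c['R']),np.array(c['t'])
def cloud(n):
    c=camera_info(n); p,d=snapshot(n); f,cx,cy,R,t=K(c)
    v,u=np.mgrid[:420,:560]; X=np.stack([(u-cx)/f*d,(v-cy)/f*d,d],-1)
    return p,d,(X-t)@R
def plane(n,uv,z):
    f,cx,cy,R,t=K(camera_info(n)); o=-R.T@t
    r=R.T@np.array([(uv[0]-cx)/f,(uv[1]-cy)/f,1]); return o+r*(z-o[2])/r[2]
E
python3 - <<'E'
from h import *
for n in ['top','scene']:
    p,d,X=cloud(n); cv2.imwrite(f'pics/{n}0.png',p[...,::-1]); np.savez(f'{n}0.npz',p=p,d=d,X=X)
    for th in ['ledge','long_plate','short_plate','capacitor','transformer','heat_sink']:
        print(n,th,[(np.round(r['point'],3),round(r['confidence'],2)) for r in recognise(n,th)])
print(env.get_obs()['orientation'],env.get_obs()['time_s'])
a=cv2.imread('pics/top0.png')
E
```

```text
pics
top ledge [(array([ 0.536, -0.071,  0.042]), 0.81), (array([ 0.534, -0.121,  0.076]), 0.5)]
top long_plate [(array([ 0.587, -0.117,  0.043]), 0.59), (array([ 0.536, -0.119,  0.076]), 0.48)]
top short_plate [(array([ 0.484, -0.155,  0.048]), 0.61), (array([ 0.668, -0.335,  0.003]), 0.61)]
top capacitor [(array([ 0.536, -0.07 ,  0.039]), 0.58), (array([ 0.537, -0.182,  0.084]), 0.4)]
top transformer [(array([ 0.537, -0.119,  0.077]), 0.67)]
top heat_sink [(array([ 0.542, -0.017,  0.062]), 0.69)]
scene ledge [(array([ 0.518, -0.042,  0.037]), 0.94)]
scene long_plate [(array([ 0.598, -0.106,  0.045]), 0.86), (array([ 0.519, -0.039,  0.041]), 0.58), (array([ 0.537, -0.015,  0.06 ]), 0.25)]
scene short_plate [(array([ 0.675, -0.338,  0.008]), 0.91), (array([ 0.486, -0.151,  0.044]), 0.64)]
scene capacitor [(array([ 0.532, -0.178,  0.071]), 0.81), (array([ 0.519, -0.037,  0.04 ]), 0.71)]
scene transformer [(array([ 0.53 , -0.113,  0.064]), 0.86), (array([ 0.518, -0.039,  0.04 ]), 0.56)]
scene heat_sink [(array([ 0.536, -0.015,  0.061]), 0.76)]
[-8.51749095e-06  1.23614764e-01  9.92330283e-01  6.62601170e-06] 0.7
```

View pics/top0.png

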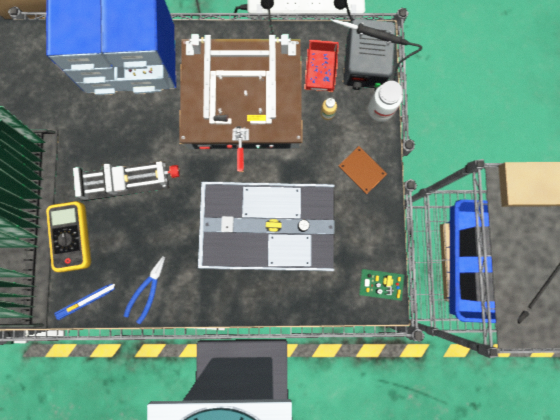

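View pics/scene0.png

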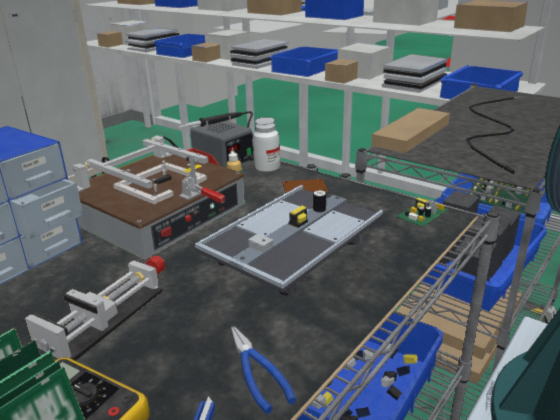

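The top view shows the ledge at about (202–335, 183–270) px. The long plate is in the far lane (243–300, 187–218) and the short plate in the near lane (268–311, 234–266).

There are two candidates for short_plate: the grey one at (290,250), which lies in a lane, and the brown one at (362,170), which lies on the bench off the ledge. The grey one fits the description. I'll confirm it in a crop and measure.

Run:
```python
from h import *
a=cv2.imread('pics/top0.png'); cv2.imwrite('pics/crop1.png',cv2.resize(a[165:285,190:350],None,fx=5,fy=5,interpolation=cv2.INTER_CUBIC))
for n,uv,z in [('c1',(202,183),.048),('c2',(335,184),.048),('c3',(335,270),.048),('c4',(199,269),.048)]: print(n,plane('top',uv,z).round(3))
X=np.load('top0.npz')['X']; print('heights along column 230 rows 60-200',X[60:200:8,235][:,[0,2]].round(3).tolist())
c=camera_info('top');print(np.round(c['R'],3).tolist(),np.round(c['t'],3))
```

```text
c1 [0.636 0.037 0.048]
c2 [ 0.632 -0.264  0.048]
c3 [ 0.439 -0.259  0.048]
c4 [0.443 0.041 0.048]
heights along column 230 rows 60-200 [[0.915, 0.079], [0.895, 0.079], [0.875, 0.081], [0.859, 0.076], [0.839, 0.077], [0.821, 0.076], [0.803, 0.073], [0.783, 0.076], [0.764, 0.076], [0.736, 0.11], [0.728, 0.076], [0.725, 0.015], [0.71, -0.001], [0.69, -0.001], [0.67, 0.001], [0.652, -0.002], [0.626, 0.033], [0.606, 0.045]]
[[-0.008, -1.0, 0.021], [-0.99, 0.005, -0.143], [0.143, -0.022, -0.99]] [-0.135  0.592  1.055]
```

View pics/crop1.png

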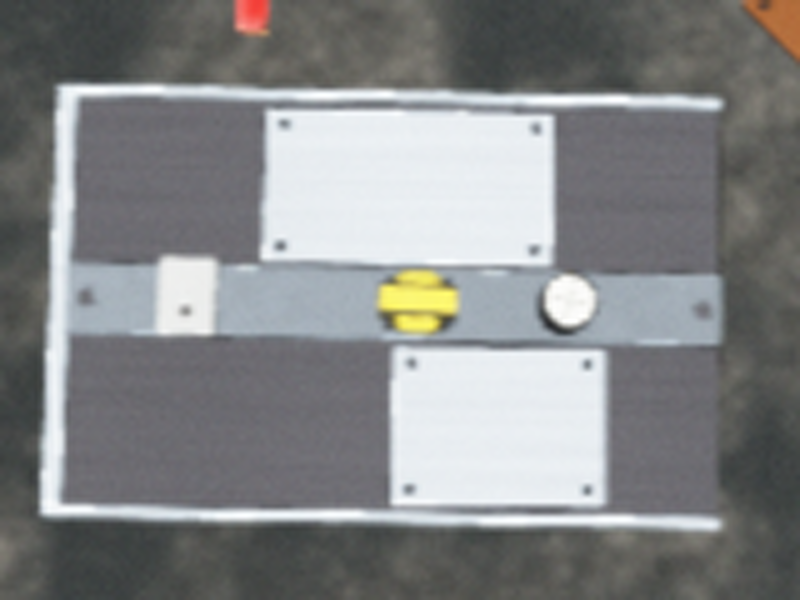

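The crop confirms it. Both grey plates have corner dots. The long one spans crop columns 263–553 (far lane) and the short one 390–606 (near lane). The open end is at column 720, and only the brown one lies off the ledge. Next I'll work out lane coordinates and the moves.

Run:
```python
from h import *
P=lambda x,y,z: plane('top',((x+.5)/5-.5+190,(y+.5)/5-.5+165),z)[:2]
c=[P(58,87,.048),P(722,99,.048),P(722,526,.048),P(41,515,.048)]
ly=(c[0]-c[1]+c[3]-c[2]); ly/=np.linalg.norm(ly); lx=np.array([ly[1],-ly[0]])
o=np.mean(c,0); print('centre',o,'ly',ly,'yaw',np.arctan2(-ly[0],ly[1]),'corners',[((q-o)@lx.round(4),(q-o)@ly) for q in c])
print('endedge',[((P(x,y,.04)-o)@ly).round(4) for x,y in [(720,190),(720,430)]])
for n,pts in dict(longback=[(266,112),(262,260)],longfront=[(554,116),(553,264)],shortback=[(391,348),(391,506)],shortfront=[(606,349),(606,506)]).items():
    print(n,[((P(*q,.045)-o)@lx*1000).round(1) for q in pts],[((P(*q,.045)-o)@ly*1000).round(1) for q in pts])
for n,y in [('longback',None)]: pass
np.savez('L.npz',o=o,lx=lx,ly=ly)
print(env.get_obs()['ee_pos'],env.get_obs()['q'])
```

```text
centre [ 0.53863608 -0.10891222] ly [0.02309055 0.99973338] yaw -0.0230926012627866 corners [(np.float64(0.09581801947160286), np.float64(0.15024342777254174)), (np.float64(0.09601992685165564), np.float64(-0.15038028154953764)), (np.float64(-0.09601685474831764), np.float64(-0.15023756647805975)), (np.float64(-0.0958210915749409), np.float64(0.15037442025505565))]
endedge [np.float64(-0.1505), np.float64(-0.1504)]
longback [np.float64(86.7), np.float64(19.2)] [np.float64(56.3), np.float64(56.4)]
longfront [np.float64(87.3), np.float64(19.7)] [np.float64(-74.3), np.float64(-74.5)]
shortback [np.float64(-19.4), np.float64(-89.5)] [np.float64(-2.3), np.float64(-3.6)]
shortfront [np.float64(-18.2), np.float64(-88.0)] [np.float64(-98.6), np.float64(-99.0)]
[0.17171996 0.67863106 0.21393964] [ 1.28966154e+00  3.78894900e-01  1.73419129e+00  2.20654853e-05
  1.02849604e+00 -3.32826410e-02]
```

Run:
```python
from h import *
for n in ['top','scene']:
    X=np.load(n+'0.npz')['X'].reshape(-1,3); 
    for x in np.arange(0,.8,.1):
        r=[]
        for y in np.arange(-.3,.9,.1):
            m=(abs(X[:,0]-x-.05)<.05)&(abs(X[:,1]-y-.05)<.05)&(X[:,2]<.9); r.append(round(np.percentile(X[m,2],99),2) if m.sum()>5 else None)
        print(n,round(x,1),r)
```

```text
top 0.0 [np.float64(-0.93), np.float64(-0.83), None, None, np.float64(-0.83), np.float64(-0.93), np.float64(-0.93), np.float64(-0.93), np.float64(-0.93), np.float64(-0.93), np.float64(-0.93), np.float64(-0.93)]
top 0.1 [np.float64(-0.93), np.float64(0.0), np.float64(0.02), np.float64(0.02), np.float64(0.0), np.float64(-0.93), np.float64(-0.93), np.float64(-0.93), np.float64(-0.93), np.float64(-0.93), np.float64(-0.93), np.float64(-0.93)]
top 0.2 [np.float64(-0.0), np.float64(-0.0), np.float64(-0.0), np.float64(-0.0), np.float64(-0.0), np.float64(-0.0), np.float64(-0.0), np.float64(-0.01), np.float64(-0.02), np.float64(-0.31), np.float64(-0.69), None]
top 0.3 [np.float64(0.0), np.float64(0.0), np.float64(0.0), np.float64(0.0), np.float64(0.01), np.float64(0.01), np.float64(0.02), np.float64(0.14), np.float64(-0.03), None, None, None]
top 0.4 [np.float64(0.05), np.float64(0.05), np.float64(0.05), np.float64(0.05), np.float64(0.01), np.float64(0.03), np.float64(0.04), np.float64(0.14), None, None, None, None]
top 0.5 [np.float64(0.05), np.float64(0.08), np.float64(0.06), np.float64(0.05
[... 967 characters left out ...]
), None, None, None, None]
scene 0.4 [np.float64(0.05), np.float64(0.05), np.float64(0.05), np.float64(0.05), np.float64(0.01), np.float64(0.01), np.float64(0.04), np.float64(0.21), None, None, None, None]
scene 0.5 [np.float64(0.05), np.float64(0.08), np.float64(0.06), np.float64(0.05), np.float64(0.0), np.float64(0.0), np.float64(0.04), None, None, None, None, None]
scene 0.6 [np.float64(0.05), np.float64(0.05), np.float64(0.1), np.float64(0.05), np.float64(0.04), np.float64(0.06), np.float64(0.06), None, None, None, None, None]
scene 0.7 [np.float64(0.06), np.float64(0.12), np.float64(0.15), np.float64(0.12), np.float64(0.0), np.float64(0.0), np.float64(0.0), None, None, None, None, None]
```

Call:
step_arm([
  [[0,0,-4],0,0],
  [[0,0,-4],0,0],
  [[-3,-3,0],0,0],
  [[-3,-3,0],0,0],
  [[-3,-3,0],0,0],
  [[-3,-3,0],0,0],
  [[-3,-3,0],0,0],
  [[-3,-3,0],0,0],
  [[-3,-3,0],0,0],
  [[-3,-3,0],0,0],
  [[-3,-3,0],0,0],
  [[-3,-3,0],0,0],
])

```text
time_s: 1.9
ee_pos: [0.3896, 0.3127, 0.2942]
orientation: [0.0, 0.123, 0.992, 0.0]
wrist_force: [0.8, 0.1, 0.1]
opening: 0.0008
gripper_force: 0.0
```

Call:
step_arm([
  [[-3,-3,0],0,0],
  [[-3,-3,0],0,0],
  [[-3,-3,0],0,0],
  [[-3,-3,0],0,0],
  [[-3,-3,0],0,0],
  [[-3,-3,0],0,0],
  [[-3,-3,0],0,0],
  [[-3,-3,0],0,0],
  [[-3,-3,0],0,0],
  [[0,0,0],-0.11,0],
  [[0,0,0],-0.115,0],
  [[0,0,0],0,0],
])

```text
time_s: 3.1
ee_pos: [0.5845, -0.0141, 0.2939]
orientation: [-0.0, 0.011, 1.0, 0.0]
wrist_force: [-0.0, 0.4, 0.0]
opening: 0.0006
gripper_force: 0.0
```

```bash
cat >> h.py <<'E'
from scipy.spatial.transform import Rotation
def st(tx=None,ty=None,tz=None):
    s=env.get_obs(); L=np.load('L.npz'); w,x,y,z=s['orientation']; R=Rotation.from_quat([x,y,z,w]).as_matrix()
    p=np.array(s['ee_pos']); e=(p[:2]-L['o']); print('t',s['time_s'],'ledge xy mm',(e@L['lx']*1000).round(1),(e@L['ly']*1000).round(1),'z',p[2].round(4),'F',np.round(s['wrist_force'],1),'open',s['opening'])
    ly=R[:2,1]; print('tool y off ledge y (CCW rad)',np.arctan2(L['ly'][0]*ly[1]-L['ly'][1]*ly[0],L['ly']@ly).round(4))
    if tx is not None:
        W=np.append(L['o']+tx/1e3*L['lx']+ty/1e3*L['ly'],tz); print('tool shift cm',(R.T@(W-p)*100).round(2))
E
python3 - <<'E'
from h import *
st(54,95,.1)
p,d,X=cloud('wrist'); cv2.imwrite('pics/w1.png',p[...,::-1])
E
```

```text
t 3.1 ledge xy mm 43.7 95.9 z 0.2939 F [-0.   0.4  0. ] open 0.000618762732863418
tool y off ledge y (CCW rad) 0.0016
tool shift cm [-1.03 -0.09 19.39]
```

View pics/w1.png

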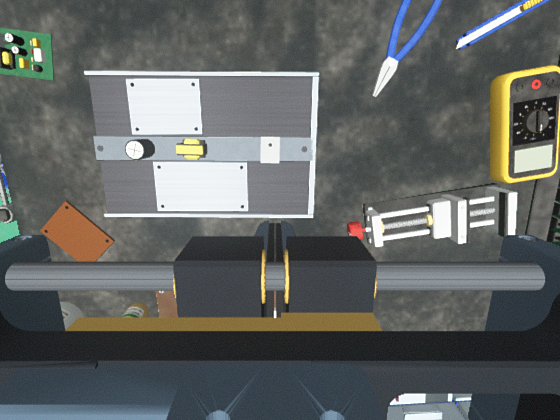

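The wrist view shows the shut fingers at (275,230). The far lane holds the long plate (155–247, 162–210), and the near lane holds the short plate (127–201, 78–135). I'll check positions and heights from this second view.

Run:
```python
from h import *
L=np.load('L.npz')
p,d,X=cloud('wrist')
for n,(u,v) in dict(floor_far=(280,190),floor_near=(250,105),long=(200,185),short=(165,105),strip=(225,150)).items():
    print(n,np.median(X[v-4:v+5,u-4:u+5,2]).round(4))
for n,uv,z in [('longback',(247,163),.045),('longback',(249,209),.045),('longfront',(155,164),.045),('shortback',(201,79),.045),('shortback',(202,135),.045),('shortfront',(127,79),.045),('outerguide far',(200,216),.048),('end',(105,190),.04),('end',(92,105),.04)]:
    q=plane('wrist',uv,z)[:2]-L['o']; print(n,(q@L['lx']*1000).round(1),(q@L['ly']*1000).round(1))
```

```text
floor_far 0.0396
floor_near 0.0396
long 0.0447
short 0.0445
strip 0.0475
longback 19.3 58.7
longback 85.0 59.9
longfront 20.3 -68.3
shortback -88.7 2.1
shortback -18.4 -1.0
shortfront -89.0 -93.3
outerguide far 94.3 -10.2
end 57.6 -145.3
end -57.6 -146.2
```

Call:
step_arm([
  [[-1.05,-0.1,3],0,0],
  [[0,0,4],0,0],
  [[0,0,4],0,0],
  [[0,0,4],0,0],
  [[0,0,4],0,0],
  [[0,0,3],0,0],
  [[0,0,0],0,0],
])

```text
time_s: 3.9
ee_pos: [0.5924, -0.0146, 0.0705]
orientation: [-0.003, 0.012, 1.0, 0.0]
wrist_force: [-0.9, -0.1, 0.6]
opening: 0.0004
gripper_force: 0.0
```

Run:
```python
from h import *
st(54,95,.042)
p,d,X=cloud('wrist'); cv2.imwrite('pics/w2.png',p[...,::-1])
```

```text
t 3.9 ledge xy mm 51.6 95.6 z 0.0705 F [-0.9 -0.1  0.6] open 0.00041293792087681306
tool y off ledge y (CCW rad) -0.0019
tool shift cm [-0.26 -0.06  2.85]
```

View pics/w2.png

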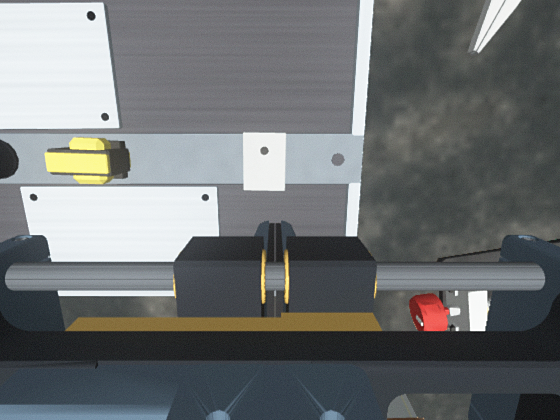

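Heights match the text: floor 40 mm, plates 45 mm. The tip is over clear lane behind the long plate, whose back edge is at about column 218. Lowering.

Call:
step_arm([
  [[-0.1,0,1.5],0,0],
  [[0,0,0.9],0,0],
  [[0,0,0.3],0,0],
  [[0,0,0],0,0],
])

```text
time_s: 4.35
ee_pos: [0.596, -0.015, 0.0469]
orientation: [-0.0, 0.012, 1.0, -0.0]
wrist_force: [-0.8, 0.2, -0.7]
opening: 0.0005
gripper_force: 0.0
```

```bash
python3 -c "
from h import *
st(54,95,.042)"
```

```text
t 4.35 ledge xy mm 55.2 95.2 z 0.0469 F [-0.8  0.2 -0.7] open 0.00045998067739623
tool y off ledge y (CCW rad) 0.0001
tool shift cm [ 0.12 -0.02  0.49]
```

Call:
step_arm([
  [[0.1,0,0.3],0,0],
  [[0,0,0.15],0,0],
  [[0,0,0],0,0],
  [[0,0,0],0,0],
])

```text
time_s: 4.75
ee_pos: [0.595, -0.015, 0.0426]
orientation: [0.0, 0.011, 1.0, -0.0]
wrist_force: [0.6, 0.5, 0.5]
opening: 0.0004
gripper_force: 0.0
```

```bash
python3 -c "
from h import *
st(54,75,.042)"
```

```text
t 4.75 ledge xy mm 54.2 95.2 z 0.0426 F [0.6 0.5 0.5] open 0.0003888073442248419
tool y off ledge y (CCW rad) 0.0002
tool shift cm [ 0.02 -2.02  0.06]
```

Call:
step_arm([
  [[0,-0.5,0],0,0],
  [[0,-0.5,0],0,0],
  [[0,-0.5,0],0,0],
  [[0,-0.5,0],0,0],
  [[0,-0.5,0],0,0],
  [[0,-0.5,0],0,0],
  [[0,-0.5,0],0,0],
  [[0,-0.5,0],0,0],
  [[0,-0.5,0],0,0],
  [[0,-0.5,0],0,0],
  [[0,-0.5,0],0,0],
  [[0,-0.5,0],0,0],
])

```text
time_s: 5.95
ee_pos: [0.5935, -0.0754, 0.0424]
orientation: [-0.0, 0.011, 1.0, -0.0]
wrist_force: [0.4, 2.4, 0.5]
opening: -0.0
gripper_force: 0.8
```

Run:
```python
from h import *
st(54,-50,.042)
p,d,X=cloud('top')
a=p[...,::-1]; cv2.imwrite('pics/t2.png',cv2.resize(a[165:285,190:350],None,fx=5,fy=5,interpolation=cv2.INTER_CUBIC))
```

```text
t 5.95 ledge xy mm 54.1 34.8 z 0.0424 F [0.4 2.4 0.5] open -3.8264193261709734e-05
tool y off ledge y (CCW rad) 0.0004
tool shift cm [ 0.01 -8.48  0.04]
```

View pics/t2.png

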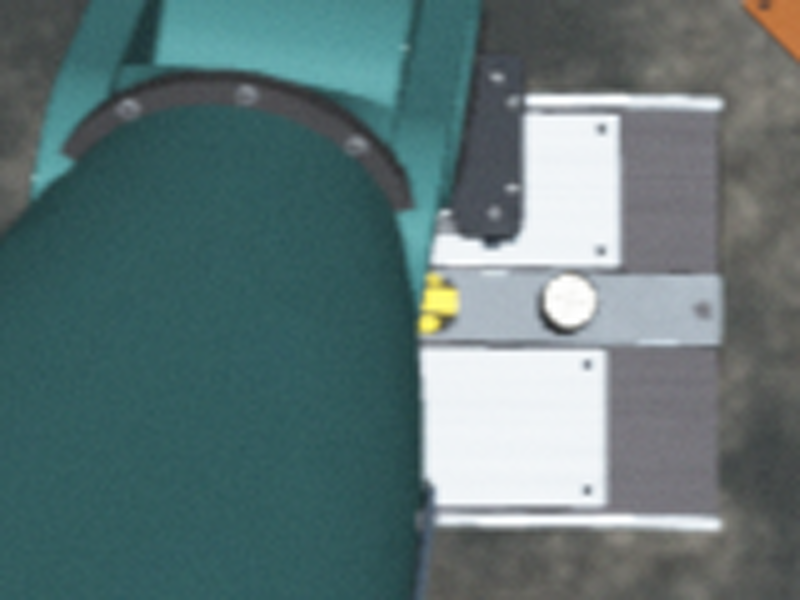

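The long plate is moving straight. Its front edge is at column 621 (was 553), so the finger face leads the TCP by about 9 mm. I need about 89 mm more and will do 80, then check.

Call:
step_arm([
  [[0,-0.5,0],0,0],
  [[0,-0.5,0],0,0],
  [[0,-0.5,0],0,0],
  [[0,-0.5,0],0,0],
  [[0,-0.5,0],0,0],
  [[0,-0.5,0],0,0],
  [[0,-0.5,0],0,0],
  [[0,-0.5,0],0,0],
  [[0,-0.5,0],0,0],
  [[0,-0.5,0],0,0],
])

```text
time_s: 7.0
ee_pos: [0.5924, -0.1254, 0.0424]
orientation: [0.0, 0.011, 1.0, -0.0]
wrist_force: [0.9, 1.8, 0.3]
opening: 0.0002
gripper_force: 0.8
```

Call:
step_arm([
  [[0,-0.5,0],0,0],
  [[0,-0.5,0],0,0],
  [[0,-0.5,0],0,0],
  [[0,-0.5,0],0,0],
  [[0,-0.5,0],0,0],
  [[0,-0.5,0],0,0],
  [[0,0,0],0,0],
])

```text
time_s: 7.7
ee_pos: [0.5918, -0.1557, 0.0425]
orientation: [0.0, 0.012, 1.0, -0.0]
wrist_force: [0.4, 0.1, 0.0]
opening: 0.0007
gripper_force: 0.0
```

Run:
```python
from h import *
st(54,-54,.042)
p,d,X=cloud('top'); L=np.load('L.npz'); f,cx,cy,R,t=K(camera_info('top'))
np.savez('t3.npz',p=p)
# profile along far lane at z=.045, several x
for x in (.04,.07):
    ys=np.arange(-.25,-.10,.002); W=np.array([np.append(L['o']+x*L['lx']+y*L['ly'],.045) for y in ys])@R.T+t
    u=W[:,0]/W[:,2]*f+cx; v=W[:,1]/W[:,2]*f+cy
    g=cv2.remap(cv2.cvtColor(p,cv2.COLOR_RGB2GRAY).astype(np.float32),u.astype(np.float32)[None],v.astype(np.float32)[None],cv2.INTER_LINEAR)[0]
    i=np.argmax(np.diff(g)); print('front edge mm',ys[i]*1000,g[::4].astype(int))
```

```text
t 7.7 ledge xy mm 54.2 -45.5 z 0.0425 F [0.4 0.1 0. ] open 0.0007059577866226798
tool y off ledge y (CCW rad) -0.0001
tool shift cm [ 0.02 -0.85  0.05]
front edge mm -185.99999999999994 [ 86  87  88  92  94  93 105 100 163 244 244 244 236  76 112 130 114  74
  68]
front edge mm -185.99999999999994 [ 84  87  83  91  93  86  89 103 145 242 242 243 236  78  95 104 109  89
  67]
```

The front edge is at −186 mm, so 35 mm overhangs. Another 8 mm brings it to the middle of the range, then I retreat, lift and swap lanes.

Call:
step_arm([
  [[0,-0.3,0],0,0],
  [[0,-0.3,0],0,0],
  [[0,-0.25,0],0,0],
  [[0,0,0],0,0],
  [[0,0.5,0],0,0],
  [[0,1.5,0],0,0],
  [[0,2,0],0,0],
  [[0,0,-3],0,0],
  [[0,0,-4],0,0],
  [[0,0,-4],0,0],
  [[0,0,0],0,0],
])

```text
time_s: 8.85
ee_pos: [0.5953, -0.123, 0.1577]
orientation: [0.004, 0.011, 1.0, -0.001]
wrist_force: [0.7, 0.2, -0.4]
opening: 0.0007
gripper_force: 0.0
```

```bash
python3 -c "
from h import *
st(-54,35,.15)"
```

```text
t 8.85 ledge xy mm 56.9 -12.8 z 0.1577 F [ 0.7  0.2 -0.4] open 0.0006565830708522609
tool y off ledge y (CCW rad) 0.001
tool shift cm [11.09  4.79  0.68]
```

Call:
step_arm([
  [[2.5,1,0],0,0],
  [[3,1.5,0],0,0],
  [[3,1.5,0],0,0],
  [[2.4,0.8,0],0,0],
  [[0,0,0],0,0],
  [[0,0,3],0,0],
  [[0,0,3],0,0],
  [[0,0,2],0,0],
  [[0,0,0],0,0],
  [[0,0,0],0,0],
])

```text
time_s: 9.85
ee_pos: [0.485, -0.0728, 0.0725]
orientation: [-0.0, 0.011, 1.0, 0.0]
wrist_force: [0.4, 0.5, 0.4]
opening: 0.0008
gripper_force: 0.0
```

```bash
python3 -c "
from h import *
st(-54,35,.0425)"
```

```text
t 9.85 ledge xy mm -54.5 34.9 z 0.0725 F [0.4 0.5 0.4] open 0.0008125175268231999
tool y off ledge y (CCW rad) 0.0006
tool shift cm [-0.05  0.01  3.  ]
```

Call:
step_arm([
  [[0,0,1.5],0,0],
  [[0,0,1],0,0],
  [[0,0,0.5],0,0],
  [[0,0,0],0,0],
  [[0,0,0],0,0],
  [[0,-0.5,0],0,0],
  [[0,-0.5,0],0,0],
  [[0,-0.5,0],0,0],
])

```text
time_s: 10.65
ee_pos: [0.4844, -0.0886, 0.0427]
orientation: [0.0, 0.011, 1.0, -0.0]
wrist_force: [0.1, -0.2, 0.4]
opening: 0.0
gripper_force: 0.0
```

```bash
python3 -c "
from h import *
st(-54,-65,.0425)"
```

```text
t 10.65 ledge xy mm -54.7 19.1 z 0.0427 F [ 0.1 -0.2  0.4] open 4.0454528582325956e-05
tool y off ledge y (CCW rad) 0.0002
tool shift cm [-0.07 -8.41  0.02]
```

Call:
step_arm([
  [[0,-0.5,0],0,0],
  [[0,-0.5,0],0,0],
  [[0,-0.5,0],0,0],
  [[0,-0.5,0],0,0],
  [[0,-0.5,0],0,0],
  [[0,-0.5,0],0,0],
  [[0,-0.5,0],0,0],
  [[0,-0.5,0],0,0],
])

```text
time_s: 11.45
ee_pos: [0.4833, -0.1284, 0.0424]
orientation: [-0.0, 0.011, 1.0, 0.0]
wrist_force: [0.4, 0.8, 0.1]
opening: 0.0007
gripper_force: 0.6
```

Call:
step_arm([
  [[0,-0.5,0],0,0],
  [[0,-0.5,0],0,0],
  [[0,-0.5,0],0,0],
  [[0,-0.5,0],0,0],
  [[0,-0.5,0],0,0],
  [[0,-0.5,0],0,0],
  [[0,-0.5,0],0,0],
  [[0,-0.5,0],0,0],
  [[0,0,0],0,0],
])

```text
time_s: 12.35
ee_pos: [0.4825, -0.1686, 0.0425]
orientation: [0.0, 0.012, 1.0, -0.0]
wrist_force: [-0.1, -0.5, 0.2]
opening: -0.0
gripper_force: 0.0
```

```bash
cat > e.py <<'E'
from h import *
st(-54,-78,.0425)
p,d,X=cloud('top'); L=np.load('L.npz'); f,cx,cy,R,t=K(camera_info('top'))
a=p[...,::-1]; cv2.imwrite('pics/last.png',cv2.resize(a[165:285,190:350],None,fx=5,fy=5,interpolation=cv2.INTER_CUBIC))
for x in (.04,.07,-.07,-.04):
    ys=np.arange(-.25,-.12,.001); W=np.array([np.append(L['o']+x*L['lx']+y*L['ly'],.045) for y in ys])@R.T+t
    g=cv2.remap(cv2.cvtColor(p,cv2.COLOR_RGB2GRAY).astype(np.float32),(W[:,0]/W[:,2]*f+cx).astype(np.float32)[None],(W[:,1]/W[:,2]*f+cy).astype(np.float32)[None],cv2.INTER_LINEAR)[0]
    print(x,'front edge mm',(ys[np.argmax(g>165)]*1000).round(1),g.max())
E
python3 e.py
```

```text
t 12.35 ledge xy mm -54.7 -61.0 z 0.0425 F [-0.1 -0.5  0.2] open -3.379429134921328e-05
tool y off ledge y (CCW rad) -0.0001
tool shift cm [-0.07 -1.7  -0.  ]
0.04 front edge mm -192.0 242.35254
0.07 front edge mm -192.0 241.46875
-0.07 front edge mm -250.0 94.59277
-0.04 front edge mm -250.0 132.0625
```

The long plate overhangs 42 mm, which is good. The arm hides the short plate's edge, but from the contact offset its front should be at about −165 mm. Pushing 16 mm more, then lifting clear to look.

Call:
step_arm([
  [[0,-0.4,0],0,0],
  [[0,-0.4,0],0,0],
  [[0,-0.4,0],0,0],
  [[0,-0.4,0],0,0],
  [[0,0,0],0,0],
  [[0,0.5,0],0,0],
  [[0,1.5,0],0,0],
  [[0,2,0],0,0],
  [[0,0,-4],0,0],
  [[0,0,-4],0,0],
  [[0,0,-4],0,0],
  [[0,0,0],0,0],
])

```text
time_s: 13.6
ee_pos: [0.4855, -0.1437, 0.1672]
orientation: [0.003, 0.011, 1.0, -0.001]
wrist_force: [0.4, 0.2, -0.2]
opening: 0.0001
gripper_force: 0.0
```

Call:
step_arm([
  [[0,4,0],0,0],
  [[0,4,0],0,0],
  [[0,4,0],0,0],
  [[0,4,0],0,0],
  [[0,4,0],0,0],
  [[0,4,0],0,0],
  [[0,0,0],0,0],
])

```text
time_s: 14.3
ee_pos: [0.4876, 0.1, 0.1619]
orientation: [-0.0, 0.01, 1.0, 0.0]
wrist_force: [-0.5, -0.4, -0.2]
opening: 0.0006
gripper_force: 0.0
```

```bash
python3 e.py
```

```text
t 14.3 ledge xy mm -55.8 207.7 z 0.1619 F [-0.5 -0.4 -0.2] open 0.0005805751598550531
tool y off ledge y (CCW rad) 0.0041
tool shift cm [ -0.07 -28.57  11.93]
0.04 front edge mm -192.0 239.0625
0.07 front edge mm -192.0 237.52148
-0.07 front edge mm -180.0 239.65625
-0.04 front edge mm -181.0 237.84375
```

View pics/last.png

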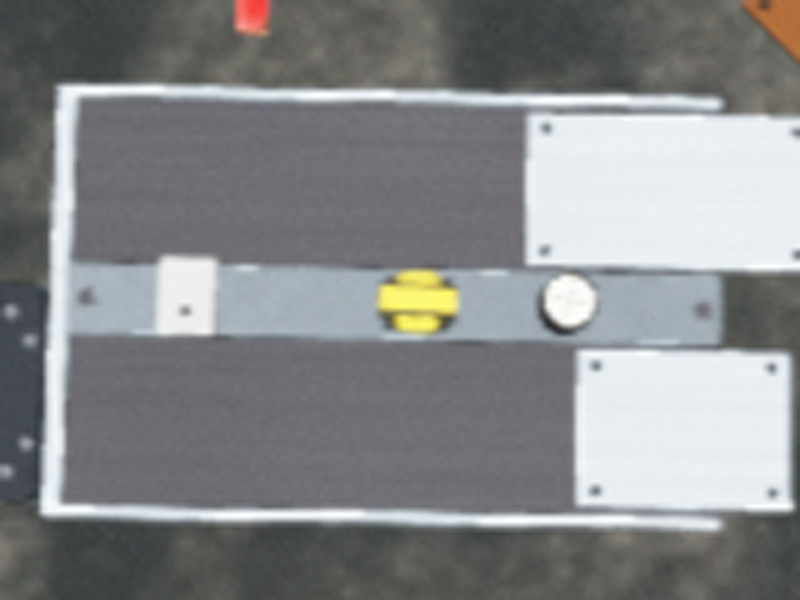

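Both plates overhang by the right amount, long 42 mm and short 31 mm (back edges at columns 526 and 576). They lie square in their lanes, and the three small parts haven't moved. Handing in.

```bash
python3 -c "
from cell import env
print(env.close_job())"
```

```text
the job is handed in; nothing more can be done
None
```

I pushed both plates out and handed the job in at about 14 s: the long one sticks out about 42 mm and the short one about 31 mm, both flat in their lanes with the small parts unmoved in the last picture; no verdict was returned.

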